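Press the wide nozzle onto the extractor stub

TASK

Fit the wider of the two metal nozzles onto the upright tapered stub of the bench-top fume extractor: put it on socket down and press until it is fully home, flush on the flange, so that it stays on by friction alone when you let go. Leave the narrow nozzle standing where it is.

Things in the scene. Friction and masses are not known exactly. Their poses are not given: they have to be found in the camera images.
- wide_nozzle: The wider of two round aluminium reducing nozzles, standing socket down; about 110 g, 112 mm high. Socket 62 mm outer, 55 mm inner diameter, open below, 50 mm deep; it narrows from 50 to 68 mm height; above, a straight round neck, 36 mm diameter, to grip. Origin: centre of the lower rim; z up along the axis to the neck. Round: yaw means nothing.
- narrow_nozzle: The narrower nozzle, same shape and material, which does not fit: socket 45 mm outer diameter, neck 28 mm diameter, 100 mm high, standing upright. Origin: centre of its lower rim, z up. Leave it where it is.
- extractor: Fixed grey steel box. Origin: on the bench under the stub's axis; z up, x to its rear. Deck 52 mm high, 170 mm wide, from 70 mm before the stub to the filter housing, which is 95 mm high, 200 mm wide, 80 to 240 mm behind the stub. Flange 84 mm wide, top at 60 mm. Dark stub 46 mm tall above it: nose 32 mm wide on top, 53 mm wide 18 mm lower, then a slow taper to 60 mm at the flange.
- stub_seat (a point): Point on the stub's axis at the flange's top face, 60 mm above the bench: the nozzle's lower rim rests here when fully home. z up along the stub. The socket goes on freely until its rim is about 20 mm above the flange, then binds; just laid on, it stays 12 to 17 mm proud. Pushing on takes more and more force, 9 to 16 N at the flange (an arm may yield 2 to 3 mm: aim a little lower).
Mind the look-alikes: they are no part of the job. Leave any green or pink look-alike of the wide_nozzle alone.

How it is judged:
On the way:
1. the robot presses the wide nozzle home on the stub (not dropped on) (z of wide_nozzle in the frame of stub_seat below 0.005 m and horizontal distance between wide_nozzle and stub_seat below 0.01 m and (contact force between wide_nozzle and the fingers above 1 N or contact force between wide_nozzle and the arm above 1 N)), for 0.05 s.
At the end, for the whole second after the job is handed in: The wide nozzle sits on the stub, socket down, its lower rim within 5 mm of the flange, centred within 10 mm and upright within about 10 degrees, at rest and released; the narrow nozzle is within 40 mm of where it stood (z of wide_nozzle in the frame of stub_seat between -0.005 and 0.005 m and horizontal distance between wide_nozzle and stub_seat below 0.01 m and angle between the z axis of wide_nozzle and the z axis of stub_seat, either way round below 0.17 rad and angle between wide_nozzle's own z axis and vertical below 0.17 rad and linear speed of wide_nozzle below 0.02 m/s and distance of narrow_nozzle from where it was at the start of the episode below 0.04 m); the robot touches nothing.
It fails at once if the narrow nozzle is moved away or knocked over (distance of narrow_nozzle from where it was at the start of the episode above 0.04 m or angle between narrow_nozzle's own z axis and vertical above 0.5 rad).
It also fails if it takes over 40 s, if anything falls off the work surface, if the arm or the gripper's body presses on something with over 40 N, if the wrist force passes 120 N, or if a joint passes its speed limit or range.

ROBOT

A 7-joint arm with a two-finger parallel gripper is mounted at the origin on the work surface. World frame = base frame: x ahead of the robot, y to its left, z up, the work surface at z = 0. Lengths are in m, angles in rad, forces in N, time in s.
With the tool pointing down it reaches from about 0.35 to 0.9 m from the base axis. Payload 19.9 kg.
Tool frame: the origin (TCP) lies between the finger pads; the fingertips stand 19 mm ahead of it and the grasp point (between the pads) is the TCP; z points along the fingers, y is the line along which they close (so a half turn about z gives the same grasp; the last joint's range is limited). The gripper opens to 94 mm and grips with 3 to 60 N. Pads are 16 mm wide; open, the fingers measure 119 mm over their backs; the gripper's body (75 mm by 177 mm) begins 78 mm behind the grasp point.
Start: joints at [1.103, 0.417, -0.01, 1.614, 0.005, 1.111, -0.053], TCP at [0.259, -0.569, 0.224] pointing down, gripper open.
Joint ranges: [-2.81, 2.81], [-0.39, 2.02], [-1.27, 1.25], [0.06, 2.57], [-1.19, 4.33], [0.19, 2], [-2.82, 2.82]. Speed limits (rad/s): [1.89, 1.89, 2.39, 2.39, 3.01, 3.01, 3.01].

INTERFACE

Orientations are given as a 3x3 rotation matrix whose columns are the frame's x, y, z axes.
In Python, from rig import robot gives the robot as it stands. Calls block until the motion is done:
- robot.move_ptp(position, orientation): joint-space move of the TCP to a pose.
- robot.move_linear(position, velocity=0.15, frame=None, threshold=None): straight line of the TCP; frame=None keeps the orientation; velocity is the mean speed in m/s. With threshold (N) it stops when the force on the tool has changed by that much, and returns True; else False.
- robot.goto_joints(angles): joint-space move.
- robot.gripper_to(opening): finger opening in m; the grip force is fixed at half the most; returns when the fingers have stopped.
- robot.pause(seconds).
- robot.ik(position, orientation): joint angles nearest the present ones, or None.
- robot.get_state(): the state.
- robot.grab_frame(name): name is "scene" or "top" or "wrist"; returns the picture (420x560x3 uint8, red, green, blue); there is no depth.
- robot.camera_info(name): a dict with "fx", "fy", "cx", "cy" (pixels), "rvec" (rotation vector, rad) and "tvec" (3), from world to camera coordinates, as OpenCV has them. Camera axes: x right, y down, z forward; pixel columns grow to the right and rows downward; lengths in m; the calibration is good to about 2 mm. A picture is of the moment at which its call begins: read the wrist's pose just before it. camera_info takes no time and is no camera call; for the wrist camera it gives the pose at the moment of the call.
A pose or a line that the arm cannot do raises robot.PlanningError and nothing moves.
- robot.sign_off(): hands the job in; it is judged then, once.
The state is a dict: "time": time; "qpos": joint angles; "joint_vel": joint speeds; "effort": joint torques, N m; "ee_pos": TCP position; "tool_rot": TCP orientation; "force": force on the tool from outside, world axes, zero at the start; "moment": the same for the moment, N m; "opening": finger opening in m; "grasp_force": force on a finger pad.
Only numpy, scipy, OpenCV 4.12 (cv2) and the standard library are available. Lean on these libraries where they do the work, as an engineer would, in place of code of your own. Each camera call takes 0.05 s, during which the arm holds its last target. There are 200 camera calls.

## Working session

There is one attempt and no reset: what is moved stays moved. The work goes in short steps, each a Python script; the robot and the scene stay as the last script left them, time stands still between calls to the robot, and variables do not carry over. Pictures are saved under pics/ and viewed, at most 10 in all, crops included, and the job is handed in when it is done.

```bash
mkdir -p pics; python3 - <<'E'
from rig import robot
import cv2,numpy as np
for n in ("scene","top"):
    im=robot.grab_frame(n); cv2.imwrite(f"pics/{n}0.png",im[:,:,::-1])
    c=robot.camera_info(n); R=cv2.Rodrigues(np.array(c["rvec"],float))[0]; print(n,c, -R.T@np.array(c["tvec"]).ravel())
print(robot.get_state())
E
```

```text
scene {'fx': 475.6490039163542, 'fy': 475.6490039163542, 'cx': 271.6951543687813, 'cy': 205.7672718611253, 'rvec': array([ 1.81234089,  2.02249367, -0.56493046]), 'tvec': array([ 0.081879  , -0.41756861,  1.45669932])} [1.11937975 0.0340879  1.02414239]
top {'fx': 426.60347297078494, 'fy': 426.60347297078494, 'cx': 283.25810224466886, 'cy': 218.84220411376168, 'rvec': array([ 2.22569544, -2.17777951,  0.07931346]), 'tvec': array([-0.04821561,  0.51384487,  1.06306953])} [ 0.45547945 -0.01919764  1.09025136]
{'time': 0.1, 'qpos': array([ 1.10244674,  0.41787716, -0.01033072,  1.61411692,  0.00472952,
        1.11072287, -0.0530049 ]), 'joint_vel': array([ 1.08446962e-03, -2.65079500e-03,  5.79055217e-04, -1.41847818e-03,
        1.34789483e-05,  4.89825393e-04,  8.23690617e-04]), 'effort': array([ 2.28399069e-03, -8.52576613e+01,  6.40576389e-01, -4.26692748e+01,
       -4.88488900e-02,  1.64013938e-02, -3.13020436e-06]), 'ee_pos': array([ 0.25861574, -0.56862381,  0.22390965]), 'tool_rot': array([[ 9.10257314e-01,  4.14042660e-01, -5.46126886e-04],
       [ 4.14043007e-01, -9.10256818e-01,  9.55990352e-04],
       [-1.01294933e-04, -1.09631723e-03, -9.99999394e-01]]), 'force': array([-0.67599841, -0.19132536,  0.19301864]), 'moment': array([ 0.00507936,  0.00010062, -0.03083349]), 'grasp_force': 0.0, 'opening': 0.09372716531019748}
```

View pics/scene0.png

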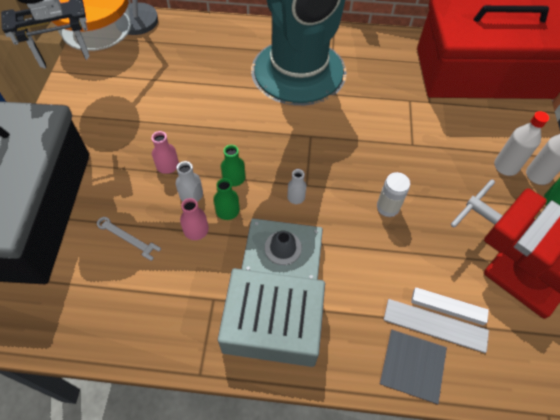

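View pics/top0.png

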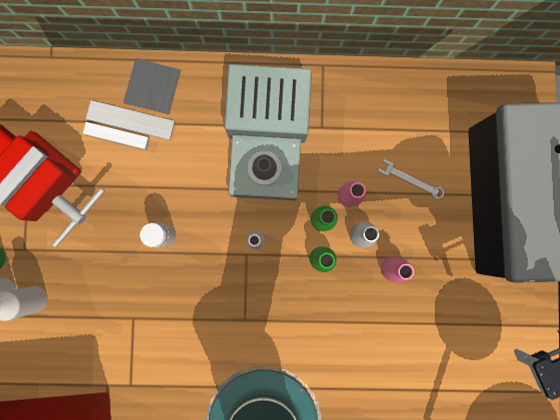

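Candidates (top / scene pixels):
- Silver wide (365,234)/(189,183)
- Silver narrow (254,240)/(297,187)
- Pink (352,193)/(193,220) and (403,270)/(165,152)
- Green (324,217)/(226,200) and (323,260)/(232,165)
- White jar (152,236)/(394,195)

By the description, I choose the larger plain silver one at top (365,234). The stub is at top (264,166)/scene (283,243).

```bash
cat > h.py <<'E'
import cv2,numpy as np
def ray(c,uv):
    R=cv2.Rodrigues(np.array(c["rvec"],float))[0]; t=np.array(c["tvec"],float).ravel()
    d=R.T@np.array([(uv[0]-c["cx"])/c["fx"],(uv[1]-c["cy"])/c["fy"],1.]); return -R.T@t,d
def onplane(c,uv,z):
    o,d=ray(c,uv); return o+d*(z-o[2])/d[2]
def dark(im,uv,thr,r=14):
    """centre, size of dark blob nearest uv"""
    u,v=map(int,uv); g=im.max(2)[v-r:v+r,u-r:u+r]
    n,l,s,ce=cv2.connectedComponentsWithStats((g<thr).astype(np.uint8))
    k=[i for i in range(1,n) if s[i,4]>12]
    i=min(k,key=lambda i:np.hypot(*(ce[i]-r)))
    return ce[i]+[u-r,v-r], s[i]
E
python3 - <<'E'
from rig import robot
import cv2,numpy as np
from h import *
ims={n:cv2.imread(f"pics/{n}0.png") for n in("scene","top")}
C={n:robot.camera_info(n) for n in ims}
P={"wide":((372,235),(185,168),.112),"narrow":((255,240),(297,174),.1),"pinkA":((358,191),(189,206),.112),"pinkB":((406,271),(159,138),.112),"greenA":((328,217),(223,187),.112),"greenB":((327,260),(232,152),.112)}
for k,(a,b,z) in P.items():
    for n,uv in(("top",a),("scene",b)):
        try:
            c,s=dark(ims[n],uv,90); print(k,n,c.round(1),s[2:],onplane(C[n],c,z).round(4))
        except ValueError: print(k,n,"none")
a=cv2.resize(ims["top"][150:290,230:430],None,fx=4,fy=4,interpolation=2)[:,:800]
b=cv2.resize(ims["scene"][130:270,140:340],None,fx=4,fy=4,interpolation=2)
cv2.imwrite("pics/c1.png",a);cv2.imwrite("pics/c2.png",b)
E
```

```text
wide top [370.5 233.7] [ 12  12 109] [ 0.4797 -0.2369  0.112 ]
wide scene [184.3 167.9] [10  7 53] [ 0.4826 -0.2381  0.112 ]
narrow top [253.9 239.9] [ 9  9 56] [0.4598 0.0314 0.1   ]
narrow scene [297.9 174.4] [ 7  4 25] [0.4631 0.0299 0.1   ]
pinkA top [357.2 189.9] [ 11  11 105] [ 0.5803 -0.2049  0.112 ]
pinkA scene [189.1 205.5] [11  8 71] [ 0.5838 -0.2063  0.112 ]
pinkB top [405.2 271.5] [ 11  12 101] [ 0.3948 -0.3175  0.112 ]
pinkB scene [158.9 137.1] [ 9  5 36] [ 0.3975 -0.3192  0.112 ]
greenA top [327.6 216.4] [ 12  12 120] [ 0.5173 -0.1373  0.112 ]
greenA scene [225.4 190.3] [ 23  21 234] [ 0.5345 -0.1316  0.112 ]
greenB top [326.3 260.4] [ 12  12 116] [ 0.4165 -0.136   0.112 ]
greenB scene [230.5 150.1] [10  7 56] [ 0.418  -0.1378  0.112 ]
```

View pics/c1.png

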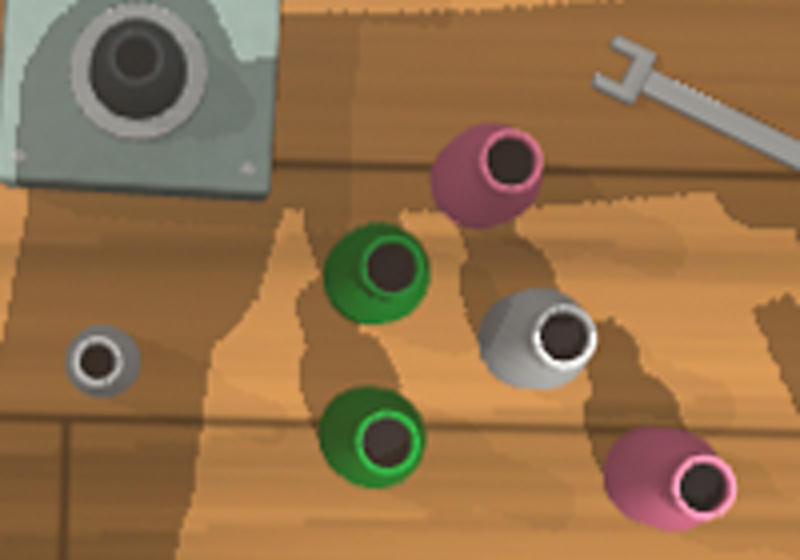

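View pics/c2.png

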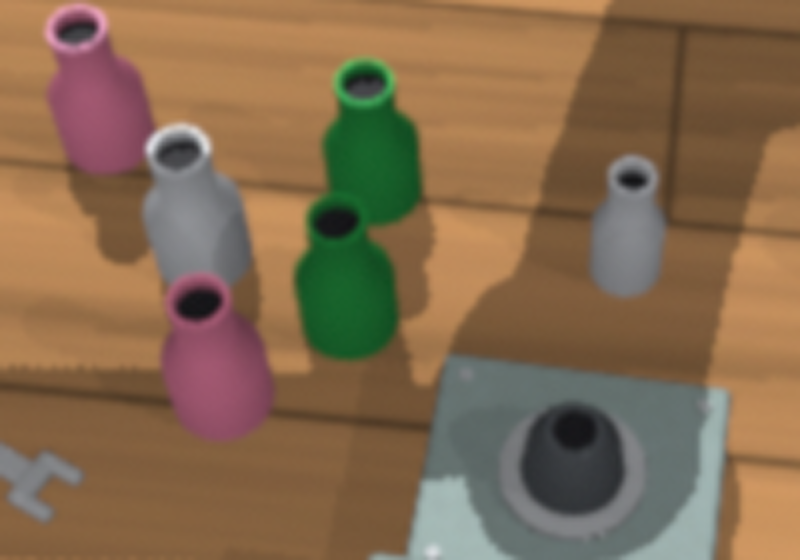

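The crop shows the silver wide nozzle's mouth at crop (565,337), i.e. top (371,234). It is clearly wider than the silver narrow one and has no tint, so the choice stands. The stub nose is at top (264,165)/scene (284,237). Next I measure the stub and check reachability.

```bash
cat >> h.py <<'E'
def rot(deg):
    a=np.radians(deg); y=np.array([np.cos(a),np.sin(a),0]); z=np.array([0,0,-1.]); return np.column_stack([np.cross(y,z),y,z])
E
python3 - <<'E'
from rig import robot
from h import *
for n,uv,uf in(("top",(264.2,164.5),(264.7,167.7)),("scene",(283.7,236.7),(282.7,247))):
    im=cv2.imread(f"pics/{n}0.png"); C=robot.camera_info(n)
    print(n,"nose",onplane(C,uv,.106).round(4),"flange",onplane(C,uf,.06).round(4))
    c,s=dark(im,uf,85,24); print("dark stub",c,s[2:],onplane(C,c,.06).round(4),onplane(C,c,.075).round(4))
    for thr in(35,45,55): 
        try: c,s=dark(im,uv,thr,10); print("nose",thr,c.round(1),s[2:],onplane(C,c,.106).round(4))
        except ValueError: pass
for d in(-20,160):
  for p in((.481,-.2375,.093),(.481,-.2375,.25),(.62,.01,.3),(.62,.01,.15)):
    q=robot.ik(np.array(p),rot(d)); print(d,p,None if q is None else np.round(q,2))
E
```

```text
top nose [0.6353 0.0115 0.106 ] flange [0.6359 0.0115 0.06  ]
dark stub [263.92424242 167.09307359] [ 24  25 462] [0.6373 0.0135 0.06  ] [0.6346 0.013  0.075 ]
scene nose [0.6359 0.0124 0.106 ] flange [0.638  0.0116 0.06  ]
dark stub [282.67530225 244.48013817] [ 26  28 579] [0.6317 0.0109 0.06  ] [0.6393 0.0113 0.075 ]
nose 35 [283.2 237.1] [10  9 62] [0.6371 0.0115 0.106 ]
nose 45 [283.4 237. ] [11  9 80] [0.6367 0.0118 0.106 ]
nose 55 [283.3 237.1] [ 12  11 102] [0.6369 0.0115 0.106 ]
-20 (0.481, -0.2375, 0.093) [ 0.66  0.45 -0.32  1.93  0.19  0.79 -0.11]
-20 (0.481, -0.2375, 0.25) [ 0.69  0.25 -0.34  1.8   0.09  1.11 -0.03]
-20 (0.62, 0.01, 0.3) [ 0.38  0.41 -0.6   1.52  0.24  1.29 -0.6 ]
-20 (0.62, 0.01, 0.15) [ 0.37  0.55 -0.6   1.68  0.36  1.02 -0.69]
160 (0.481, -0.2375, 0.093) [-0.4   0.71  1.08  1.97 -0.78  0.96 -2.41]
160 (0.481, -0.2375, 0.25) [-0.45  0.4   1.09  1.83 -0.38  1.15 -2.73]
160 (0.62, 0.01, 0.3) [ 0.67  0.56 -1.08  1.51  0.5   1.37  2.34]
160 (0.62, 0.01, 0.15) [ 0.67  0.75 -1.09  1.67  0.71  1.17  2.19]
```

```bash
python3 - <<'E'
from rig import robot
from h import *
R=rot(-20); g=np.array([.481,-.2375,.093])
robot.gripper_to(.066)
robot.move_ptp(g+[0,0,.13],R)
robot.move_linear(g+[0,0,.035],.15)
print("hit",robot.move_linear(g,.06,threshold=6))
s=robot.get_state(); print(s["ee_pos"],s["time"])
robot.gripper_to(.0)
s=robot.get_state(); print(s["ee_pos"],s["opening"],s["grasp_force"],s["force"],s["time"])
robot.move_linear(s["ee_pos"]+[0,0,.14],.15)
s=robot.get_state(); print(s["ee_pos"],s["opening"],s["grasp_force"],s["force"],s["time"])
cv2.imwrite("pics/s1.png",robot.grab_frame("scene")[:,:,::-1])
E
```

```text
hit False
[ 0.48109438 -0.2375081   0.09307018] 3.725
[ 0.48098331 -0.23749183  0.09300913] 0.03541457616750965 29.92800772190094 [ 0.01390817 -0.16144887 -0.44602231] 4.3083
[ 0.48057167 -0.23733433  0.23216891] 0.0358808796355888 29.926767647266388 [ 0.2710668   0.05453215 -0.62609002] 5.3917
```

View pics/s1.png

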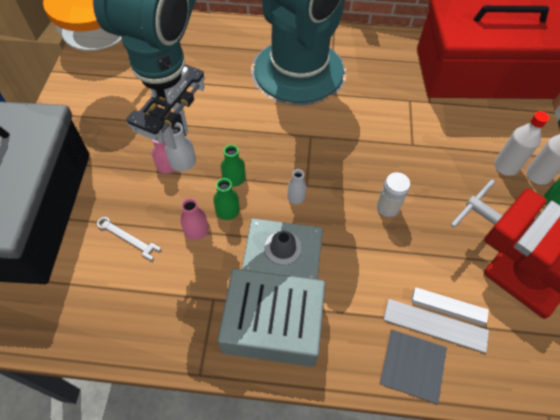

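The nozzle is held upright at about (180,155) and the neighbours have not moved. Next I carry it to the stub and press.

```bash
python3 - <<'E'
from rig import robot
from h import *
p=np.array([.6365,.0117,0]); s=robot.get_state()
robot.move_linear(s["ee_pos"]+[0,0,.04],.15)
robot.move_linear(p+[0,0,.27],.18)
def rep(t):
    s=robot.get_state(); print(t,s["ee_pos"].round(4),s["force"].round(1),round(s["opening"],4),round(s["time"],2)); return s
rep("above")
print(robot.move_linear(p+[0,0,.178],.08,threshold=6)); rep("entry")
for z in(.166,.158,.153,.150):
    h=robot.move_linear(p+[0,0,z],.03,threshold=35); rep((z,h))
    if h: break
robot.pause(.3); rep("hold")
cv2.imwrite("pics/s2.png",cv2.resize(robot.grab_frame("scene")[130:290,190:390,::-1],None,fx=3,fy=3))
E
```

```text
above [0.6363 0.0108 0.2701] [ 0.4 -0.4  0.1] 0.0356 7.63
False
entry [0.6367 0.0118 0.1784] [ 0.5  1.1 -2.3] 0.0357 8.93
(0.166, False) [0.6364 0.012  0.1656] [ 2.3  2.7 -4.7] 0.0353 9.48
(0.158, False) [0.6367 0.0118 0.1581] [1.8 4.1 1. ] 0.0354 9.9
(0.153, False) [0.6368 0.0118 0.1534] [1.6 3.7 4.5] 0.0357 10.22
(0.15, False) [0.6368 0.0125 0.1516] [-6.2  5.8 22.7] 0.0357 10.47
hold [0.6368 0.0124 0.1516] [-6.8  4.5 23. ] 0.0358 10.77
```

View pics/s2.png

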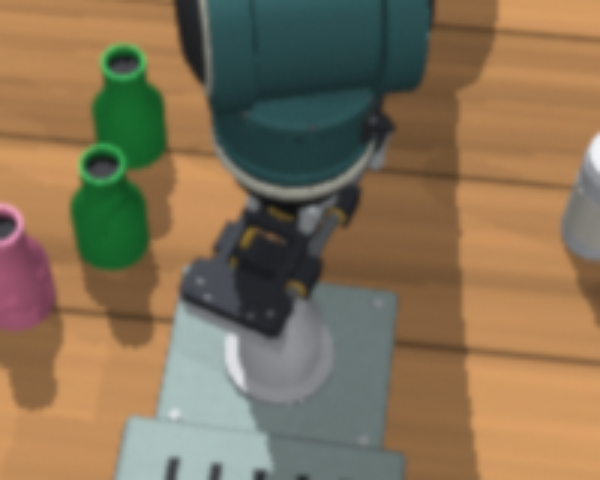

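The nozzle is on the flange, with the force rising steeply to 23 N. I press a little deeper, release, retreat and verify its height.

```bash
python3 - <<'E'
from rig import robot
from h import *
p=np.array([.6365,.0117,0])
h=robot.move_linear(p+[0,0,.148],.03,threshold=20); robot.pause(.2)
s=robot.get_state(); print(h,s["ee_pos"].round(4),s["force"].round(1))
robot.move_linear(p+[0,0,.1515],.03)
robot.gripper_to(.07)
robot.move_linear(p+[0,0,.27],.12)
robot.move_ptp(np.array([.45,-.30,.32]),rot(-20)); robot.pause(.2)
s=robot.get_state(); print(s["force"].round(1),s["time"])
D=[]
for n,z in(("top",(264,160)),("scene",(284,222))):
    im=robot.grab_frame(n)[:,:,::-1].copy(); cv2.imwrite(f"pics/{n}3.png",im); C=robot.camera_info(n)
    try:
        c,b=dark(im,z,90); print(n,c.round(1),b[2:],[onplane(C,c,q).round(4) for q in(.172,.186)]); D.append(ray(C,c))
    except ValueError: print("none")
if len(D)==2:
    (o1,d1),(o2,d2)=D; k=np.linalg.lstsq(np.column_stack([d1,-d2]),o2-o1,rcond=None)[0]; print("tri",o1+k[0]*d1,o2+k[1]*d2)
a,b=[cv2.resize(cv2.imread(f"pics/{n}3.png")[y:y+130,x:x+130],None,fx=3,fy=3,interpolation=2) for n,x,y in(("top",200,100),("scene",220,170))]
cv2.imwrite("pics/c3.png",np.hstack([a,b]))
E
```

```text
False [0.6369 0.0126 0.1505] [-11.7   5.1  35. ]
[ 0.3 -0.3 -0.1] 14.9583
top [263.4 158.6] [ 13  12 120] [array([0.636 , 0.0115, 0.172 ]), array([0.6333, 0.011 , 0.186 ])]
scene [282.9 222.3] [13 10 94] [array([0.6375, 0.0092, 0.172 ]), array([0.6454, 0.0097, 0.186 ])]
tri [0.63635858 0.01153696 0.17032729] [0.63655087 0.00919459 0.17028684]
```

View pics/c3.png

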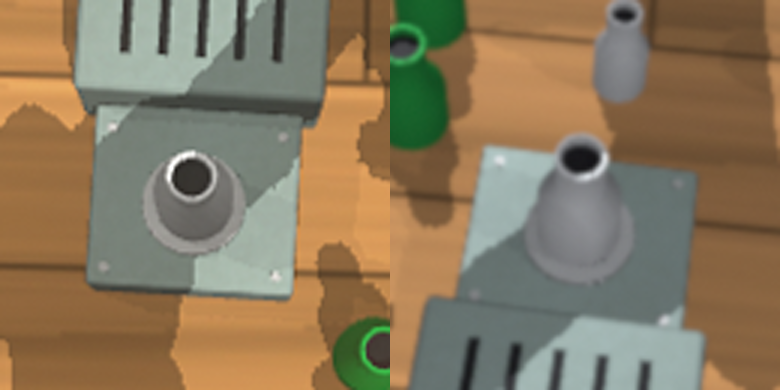

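The nozzle stands upright and flush on the flange: its mouth is at top (263,159)/scene (283,222), with the top at about z = 0.170 against 0.172 nominal. The narrow nozzle has not moved. I hand the job in.

```bash
python3 -c "
from rig import robot
print(robot.sign_off())"
```

```text
the job is handed in; nothing more can be done
None
```

I pressed the wide nozzle onto the stub, released it and handed the job in; afterwards the cameras showed it upright, centred and down on the flange, with the narrow nozzle untouched, but sign-off returned no verdict.

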